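Unstack the make-up pile into its trays

TASK

The make-up things are piled in one stack on the vanity: take it apart from the top down, setting each thing straight into the white tray of its own shape and size before taking the next: the jar upright, lid up, in the small round tray, the square tin in the square tray with its sides in line with the tray's, the round compact in the large round tray, and the palette in the rectangular tray. Each must lie flat on its tray's floor, right side up, inside the rim; set them down rather than dropping them, and leave the comb and the nail clipper between the trays where they lie.

Things in the scene. Friction and masses are not known exactly. Their poses are not given: they have to be found in the camera images.
- jar: Frosted glass cream jar with a white screw lid, top of the stack: an upright cylinder 42 mm across and 38 mm high (lid: the upper 14 mm, same diameter), about 80 g, resting on the tin. Origin: centre of its underside; z up through the lid.
- tin: Square aluminium tin with a dark seam line, 46 x 46 mm and 18 mm thick, about 50 g, second from the top, lying on the round compact. Origin: centre of its underside; x and y along its sides, z up.
- compact: Round beige plastic compact with a thin steel seam, 64 mm across and 20 mm thick, about 60 g, third from the top, lying on the palette. Origin: centre of its underside; z up.
- palette: Black rectangular make-up palette with a grey window on top, 100 mm long (its x), 62 mm wide (its y), 18 mm thick, about 90 g, bottom of the stack, lying on the vanity top. The stack stands a few mm out of line and each thing is turned a little differently. Origin: centre of its underside; z up.
- tray_small: Small round tray, the place of the jar: 64 mm across inside, 72 mm outside. White glazed ceramic, fixed to the vanity top. Floor 3 mm thick, rim 4 mm wide rising 4 mm above that floor (7 mm above the vanity top). Origin: centre of its underside, on the vanity top; z up. 
- tray_square: Square tray, the place of the tin: 68 x 68 mm inside, 76 x 76 mm outside. White glazed ceramic, fixed to the vanity top. Floor 3 mm thick, rim 4 mm wide rising 4 mm above that floor (7 mm above the vanity top). Origin: centre of its underside, on the vanity top; z up. x and y along its sides.
- tray_big: Large round tray, the place of the round compact: 86 mm across inside, 94 mm outside. White glazed ceramic, fixed to the vanity top. Floor 3 mm thick, rim 4 mm wide rising 4 mm above that floor (7 mm above the vanity top). Origin: centre of its underside, on the vanity top; z up. 
- tray_rect: Rectangular tray, the place of the palette: 122 mm (its x) by 84 mm (its y) inside, 130 x 92 mm outside. White glazed ceramic, fixed to the vanity top. Floor 3 mm thick, rim 4 mm wide rising 4 mm above that floor (7 mm above the vanity top). Origin: centre of its underside, on the vanity top; z up. 
- comb: Bystander: blue plastic comb lying flat among the trays, 150 mm long (its x), 30 mm wide, 5 mm thick, 25 g, loose. Origin: centre of its underside; z up. To be left where it lies.
- clipper: Bystander: chrome nail clipper lying among the trays, 56 mm long (its x), 13 mm wide, 13 mm high at most, 30 g, loose. Origin: centre of its underside; z up. To be left where it lies. Not listed: a flat nail file 4 mm thick among the trays on the robot's right, and taller things standing beyond the trays at the back and sides (a mirror on a stand 205 mm tall at the back right, bottles, a cup, boxes).
Not all that is in view belongs to the job. Leave any orange look-alike of the tray_square alone.

How it is judged:
By the outcome, as a careful person would: the job done as asked, in the order asked, and still so for the second after the job is handed in, with the robot touching nothing.
It also fails if it takes over 109 s, if anything falls off the work surface, if the arm or the gripper's body presses on something with over 40 N, if the wrist force passes 120 N, or if a joint passes its speed limit or range.

ROBOT

A 6-joint arm with a two-finger parallel gripper is mounted at the origin on the work surface. World frame = base frame: x ahead of the robot, y to its left, z up, the work surface at z = 0. Lengths are in m, angles in degrees, forces in N, time in s.
With the tool pointing down it reaches from about 0.4 to 0.825 m from the base axis. Payload 7 kg.
Tool frame: the origin (TCP) lies between the finger pads; the fingertips stand 19 mm ahead of it and the grasp point (between the pads) is the TCP (r.finger_overhang is the distance from the TCP to the fingertips, in m); z points along the fingers, y is the direction in which the jaws open and shut (so a half turn about z gives the same grasp; the last joint's range is limited). The gripper opens to 88 mm and grips with 3 to 60 N. Pads are 19 mm wide; open, the fingers measure 130 mm over their backs; the gripper's body (78 mm by 193 mm) begins 47 mm behind the grasp point.
Start: joints at [16.507, 20.546, 0.682, 0, -70.136, -16.507], TCP at [0.675, -0, 0.207] pointing down, gripper open.
Joint ranges: [-176.03, 176.03], [-82.01, 121.73], [-58.28, 71.71], [-173.87, 95.51], [-174.79, -0.11], [-173.66, 173.66]. Speed limits (degrees/s): [136.94, 136.94, 172.46, 180, 180, 180].

INTERFACE

Orientations are given as [roll, pitch, yaw] about the fixed x, y, z axes, in that order (R = Rz(yaw) Ry(pitch) Rx(roll)).
In Python, from plant import r, optics gives the robot as it stands. The module is installed in compiled form; this text tells all that it offers.
- The arm moves only by the tool step_arm, never from a script. Its argument "increments" is a list of rows, each an object of numbers: "tx", "ty", "tz": the shift along the world's x, y, z in mm; "ax", "ay", "az": the turn, a rotation vector about the world's x, y, z in degrees; "claw": the gripper command: -1 is shut, 1 is fully open, values between are in proportion. In form: [{"tx": .., "ty": .., "tz": .., "ax": .., "ay": .., "az": .., "claw": ..}, ...]. A call has 1 to 12 rows; each row shifts and turns the commanded pose from where the row before left it; what a row does not reach is not made up. A row lasts 1/10 s, in which the tool goes at most 50 mm and 8.59 degrees, less where a joint would pass 70% of its speed; a pose out of reach is approached as far as the arm can. A call with a gripper value outside its range is refused whole. The fingers move at their own pace and stop on an object; "newtons" is the grip in N (left out, the last holds). Time passes only in rows, so rows that do not move let the fingers close. It gives the time, the measured TCP pose, the force and the opening at its end, in the units of the state.
- r.get_state(): the state, without advancing time (a new reading comes with each control period).
- optics.capture(name): name is "scene" or "side" or "wrist"; returns a dict with "image" (400x640x3 uint8, blue, green, red), "depth" (400x640 float32, m along the optical axis (not along the pixel's ray), 0 where there is no reading), "fx", "fy", "cx", "cy" (pixels), "distortion" ([k1, k2, p1, p2, k3] as OpenCV has them; the pictures are not rectified), "R" (3x3) and "t" (3): a world point X has camera coordinates R X + t. Camera axes: x right, y down, z forward; pixel columns grow to the right and rows downward; lengths in m; the calibration is good to about 2 mm. A picture is of the moment at which its call begins.
- r.close_job(): hands the job in, once; it reports no verdict.
The state is a dict: "time_s": time; "joints": joint angles; "qd": joint speeds; "joint_torque": joint torques, N m; "tcp_pos": TCP position; "eef_rot": TCP orientation; "contact_force": force on the tool from outside, world axes, zero at the start; "moment": the same for the moment, N m; "gripper_width": finger opening in m.
Only numpy, scipy, OpenCV 4.12 (cv2) and the standard library are available. Lean on these libraries where they do the work, as an engineer would, in place of code of your own. Each camera call takes 0.05 s, during which the arm holds its last target. There are 200 camera calls.

## Working session

There is one attempt and no reset: what is moved stays moved. The work goes in short steps, Python scripts to look and compute and a tool call to move; the robot and the scene stay as the last step left them, time stands still between calls to the robot, and variables do not carry over. Pictures are saved under pics/ and viewed, about 12 in all and at most 16, crops included, and the job is handed in when it is done.

Besides the shell and the picture viewer there is one more tool, called after "Call:" as name(argument=value, ...), one argument or row to a line, values as JSON. step_arm: Moves the arm, as the interface text tells. Its arguments: {"type":"object","properties":{"increments":{"type":"array","items":{"type":"object","properties":{"tx":{"type":"number"},"ty":{"type":"number"},"tz":{"type":"number"},"ax":{"type":"number"},"ay":{"type":"number"},"az":{"type":"number"},"claw":{"type":"number"}}}},"newtons":{"type":"number"}},"required":["increments"]}

```bash
mkdir -p pics
cat > h.py <<'E'
import numpy as np, cv2
from plant import r, optics
def cap(n):
    c=optics.capture(n); return c
def pts(c):
    h,w=c['depth'].shape
    K=np.array([[c['fx'],0,c['cx']],[0,c['fy'],c['cy']],[0,0,1]])
    u,v=np.meshgrid(np.arange(w),np.arange(h))
    n=cv2.undistortPoints(np.stack([u,v],-1).reshape(-1,1,2).astype(np.float64),K,np.array(c['distortion'],float)).reshape(h,w,2)
    d=c['depth'].astype(float)
    P=np.dstack([n[...,0]*d,n[...,1]*d,d])
    W=(P-np.array(c['t']))@np.array(c['R'])
    W[d==0]=np.nan
    return W
E
python3 - <<'E'
from h import *
for n in ['scene','side','wrist']:
    c=cap(n); cv2.imwrite(f'pics/{n}0.png',c['image']); np.savez(f'{n}0.npz',**{k:np.array(v) for k,v in c.items()})
    R=np.array(c['R']);print(n,-R.T@np.array(c['t']),R[2],c['fx'])
print(r.get_state())
E
```

```text
scene [0.89922124 0.71546441 0.71873158] [-0.38256762 -0.65601651 -0.65060307] 504.91074055933746
side [ 0.01425688 -0.50799805  0.84149944] [ 0.4772402   0.50267225 -0.72080677] 436.1474203109015
wrist [ 0.67596647 -0.06773179  0.38397605] [-0.00211811  0.25296988 -0.96747184] 291.2318990590822
{'time_s': 0.15, 'joints': array([ 1.65079170e+01,  2.05818698e+01,  6.44274671e-01, -1.28728251e-02,
       -7.01353715e+01, -1.65071953e+01]), 'qd': array([-4.41842588e-02, -1.47196633e-01,  1.38006894e-01,  1.70305846e-01,
       -2.37451380e-03, -9.63684363e-05]), 'joint_torque': array([ 1.39394037e-04, -5.83274567e+01,  2.93289685e+01,  7.00122759e+00,
        8.75052094e-03, -9.76538854e-05]), 'tcp_pos': array([ 6.74598321e-01, -3.16494233e-05,  2.06333232e-01]), 'eef_rot': array([ 1.79926602e+02, -9.13002575e-03, -9.00036544e+01]), 'contact_force': array([-0.39102186, -0.54535831,  0.72976967]), 'moment': array([-0.00930723,  0.00901922, -0.00061316]), 'gripper_width': 0.08729104255134885}
```

View pics/scene0.png

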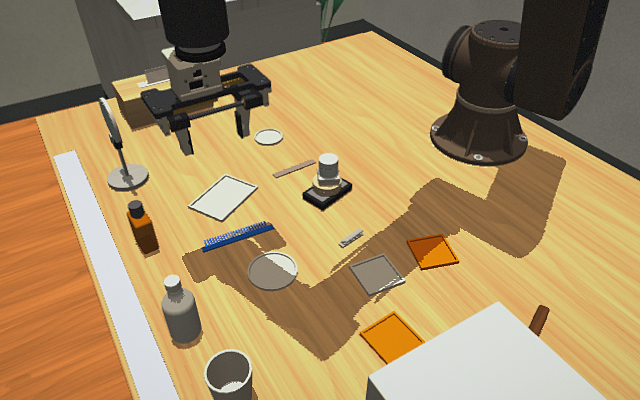

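View pics/wrist0.png

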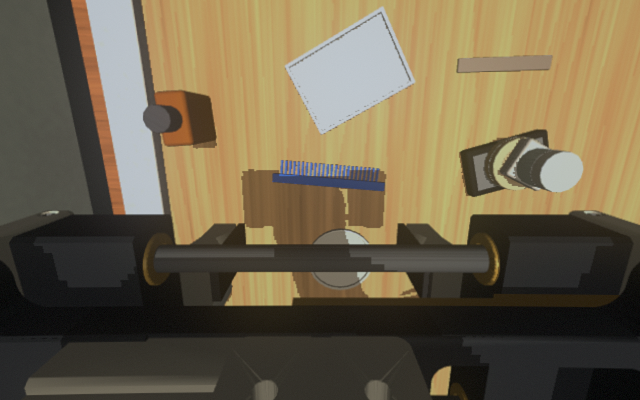

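View pics/side0.png

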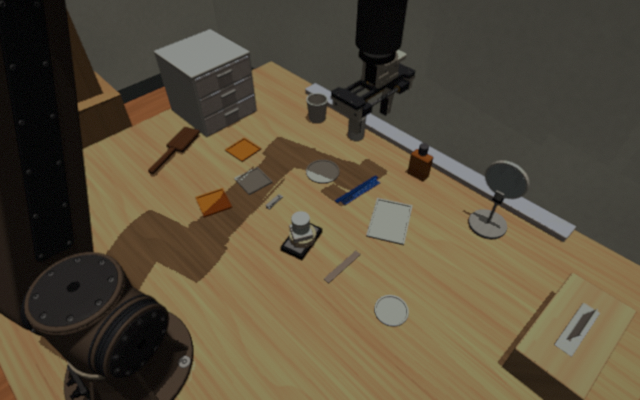

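```bash
cat > ortho.py <<'E'
from h import *
def load(n): 
    z=np.load(n); return {k:(z[k] if z[k].ndim else float(z[k])) for k in z}
def ortho(c,z,x0,x1,y0,y1,mm=1.0):
    # rows: x decreasing downward ; cols: y decreasing to the right
    xs=np.arange(x1,x0,-mm/1000); ys=np.arange(y1,y0,-mm/1000)
    Y,X=np.meshgrid(ys,xs); P=np.stack([X,Y,np.full_like(X,z)],-1).reshape(-1,3)
    K=np.array([[c['fx'],0,c['cx']],[0,c['fy'],c['cy']],[0,0,1]])
    q,_=cv2.projectPoints(P,cv2.Rodrigues(c['R'])[0],c['t'],K,c['distortion'])
    q=q.reshape(X.shape+(2,)).astype(np.float32)
    return cv2.remap(c['image'],q[...,0],q[...,1],cv2.INTER_LINEAR)
E
python3 - <<'E'
from ortho import *
for n in ['scene','side','wrist']:
    c=load(n+'0.npz'); W=pts(c)
    m=(W[...,0]>.35)&(W[...,0]<.85)&(abs(W[...,1])<.4)
    z=W[m][:,2]; t=z[abs(z)<.0015]; print(n,'table',t.mean(),t.std(),np.nanmedian(z[abs(z)<.02]))
    s={'scene':dict(stack=(328,158),small=(268,137),rect=(223,197),big=(273,270),sq=(377,275),clip=(350,238),comb=(237,236),file=(294,168)),
       'side':dict(stack=(300,218),small=(391,311),rect=(390,221),big=(322,172),sq=(254,180),clip=(274,202),comb=(357,190),file=(343,267)),
       'wrist':dict(stack=(560,172),rect=(350,72),comb=(330,182),file=(500,64))}[n]
    for k,(u,v) in s.items(): print(k,W[v,u].round(4))
a=[ortho(load(n+'0.npz'),.005,.38,.82,-.3,.35,1) for n in ['scene','side']]
for i,n in enumerate(['scene','side']): cv2.imwrite(f'pics/o_{n}.png',a[i])
E
```

```text
scene table 0.0001236302146708075 0.0007900896348592574 0.0006496497311522937
stack [ 0.4341 -0.0126  0.0956]
small [ 0.4486 -0.2745  0.0059]
rect [ 0.6393 -0.1186  0.0027]
big [0.6442 0.1297 0.0048]
sq [0.4851 0.2402 0.0042]
clip [0.4777 0.1398 0.0112]
comb [0.6636 0.0094 0.0027]
file [ 0.4557 -0.1266  0.005 ]
side table 0.0001748176813924834 0.0008009601577561461 0.0009305354607908496
stack [ 0.4325 -0.0164  0.095 ]
small [ 0.4453 -0.2811  0.0032]
rect [ 0.6382 -0.1219  0.0032]
big [0.6408 0.1233 0.0064]
sq [0.4872 0.2346 0.0033]
clip [0.4687 0.127  0.0107]
comb [0.6604 0.0094 0.0031]
file [ 0.4535 -0.1343  0.0034]
wrist table 0.00011383233378202481 0.000678057407418268 0.00035240664396960213
stack [ 0.4369 -0.0152  0.0946]
rect [ 0.6398 -0.1217  0.0048]
comb [0.6629 0.0141 0.0049]
file [ 0.4614 -0.1296  0.0055]
```

View pics/o_scene.png

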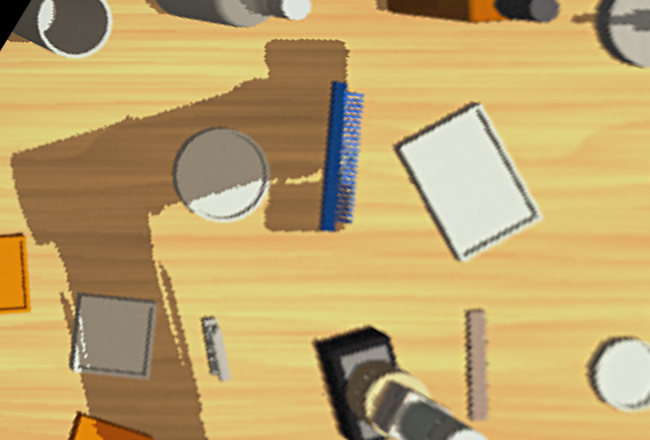

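View pics/o_side.png

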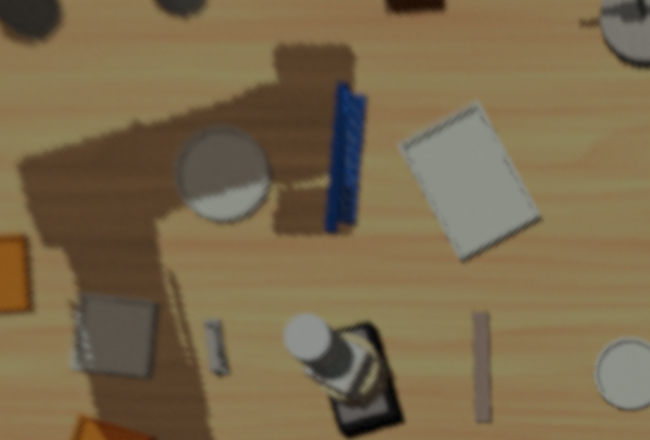

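The scene is mapped at x=.82-row/1000 and y=.35-col/1000: big tray (222,174), square tray (115,336), rect tray (469,182), small tray (~627,373), and the stack near x .434, y -.014. Next I move the wrist camera above the stack to measure its layers.

Call:
step_arm(
  increments=[
    {"tx": -40,"ty": 14},
    {"tx": -40,"ty": 14},
    {"tx": -40,"ty": 14},
    {"tx": -40,"ty": 14},
    {"tx": -40,"ty": 14},
    {"tx": -30,"ty": 10},
    {},
    {},
  ],
)

```text
$.increments[0]: bad value
```

```bash
cat > lay.py <<'E'
from ortho import *
import sys
tag=sys.argv[1]
C={n:cap(n) for n in ['wrist','scene','side']}
for n,c in C.items(): np.savez(f'{n}{tag}.npz',**{k:np.array(v) for k,v in c.items()})
A={}
for n,c in C.items():
    W=pts(c)
    m=(abs(W[...,0]-.434)<.1)&(abs(W[...,1]+.014)<.1)
    P=W[m]; A[n]=P
    for nm,h,tol in [('jar',.094,.004),('tin',.056,.003),('comp',.038,.003),('pal',.018,.003)]:
        q=P[abs(P[:,2]-h)<tol]
        if len(q)<20: print(n,nm,len(q)); continue
        xy=(q[:,:2]*1000).astype(np.float32)
        rc=cv2.minAreaRect(xy); cc=cv2.minEnclosingCircle(xy)
        print(n,nm,len(q),'zmed',q[:,2].mean().round(4),'rect',np.round(rc[0],1),np.round(rc[1],1),round(rc[2],1),'circ',np.round(cc[0],1),round(cc[1],1),'mean',xy.mean(0).round(1))
c=C['wrist']
ims=[cv2.resize(ortho(c,z,.36,.51,-.09,.06,.5),(400,400)) for z in (.094,.056,.038,.018)]
cv2.imwrite(f'pics/lay{tag}.png',cv2.resize(np.vstack([np.hstack(ims[:2]),np.hstack(ims[2:])]),(600,600)))
E
python3 lay.py 1; python3 -c "
from h import *
s=r.get_state();print(s['tcp_pos'],s['eef_rot'],s['time_s'])"
```

```text
wrist jar 1444 zmed 0.0941 rect [436.1 -15.1] [41.8 40.2] 3.7 circ [436.  -15.2] 21.4 mean [436.9 -15.6]
wrist tin 451 zmed 0.0557 rect [434.7 -16.1] [45.9 46.4] 64.2 circ [434.9 -15.9] 30.5 mean [447.5 -21. ]
wrist comp 763 zmed 0.0381 rect [447.5 -15.5] [62.  47.7] 82.5 circ [440.5 -14.7] 31.9 mean [456.  -12.3]
wrist pal 1278 zmed 0.0182 rect [439.5 -12.9] [100.9  63.9] 16.6 circ [439.2 -11.5] 57.4 mean [462.1 -10.3]
scene jar 205 zmed 0.094 rect [435.1 -13. ] [42.4 41. ] 20.4 circ [436.  -13.1] 23.8 mean [436.  -11.9]
scene tin 92 zmed 0.0556 rect [435.5 -11.6] [44.4 45.2] 58.8 circ [434.5 -14.2] 29.5 mean [442.6  -2.1]
scene comp 167 zmed 0.0381 rect [443.6  -6.6] [49.9 61. ] 45.3 circ [439.6 -11.7] 32.3 mean [449.9  -2.2]
scene pal 362 zmed 0.0182 rect [439.3  -9.1] [100.7  62.6] 16.3 circ [438.6  -8.8] 56.7 mean [451.6   3.9]
side jar 217 zmed 0.0942 rect [433.4 -16.8] [42.7 38.6] 46.5 circ [433.3 -17.1] 21.7 mean [432.5 -17.7]
side tin 99 zmed 0.0562 rect [431.5 -18.5] [44.  45.3] 62.9 circ [432.3 -17.3] 29.0 mean [423.3 -26.5]
side comp 107 zmed 0.0382 rect [433.3 -23.3] [47.  62.6] 65.8 circ [436.4 -16.4] 31.7 mean [434.3 -28.3]
side pal 305 zmed 0.0181 rect [437.3 -14.4] [101.5  63.4] 15.4 circ [436.8 -12.6] 57.0 mean [419.7 -23.5]
[ 6.74829675e-01 -1.92556687e-05  2.06734462e-01] [ 1.79967580e+02 -2.89131414e-03 -9.00035520e+01] 0.3
```

View pics/lay1.png

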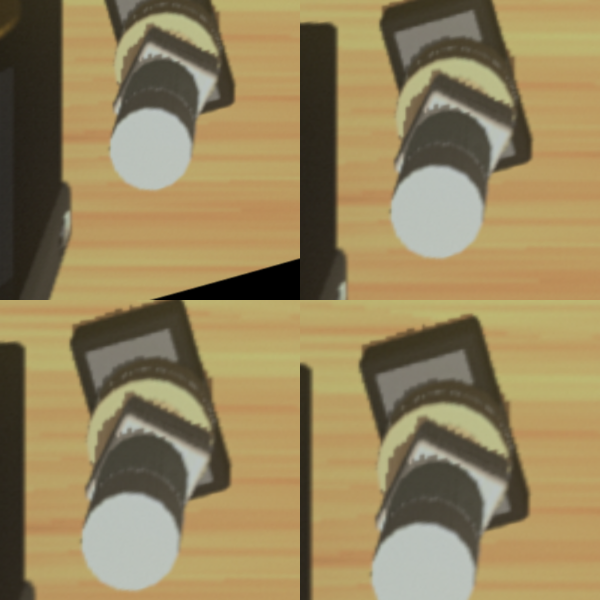

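Call:
step_arm(
  increments=[
    {"tx": -40,"ty": -2.5,"tz": 0,"ax": 0,"ay": 0,"az": 0,"claw": 1},
    {"tx": -40,"ty": -2.5,"tz": 0,"ax": 0,"ay": 0,"az": 0,"claw": 1},
    {"tx": -40,"ty": -2.5,"tz": 0,"ax": 0,"ay": 0,"az": 0,"claw": 1},
    {"tx": -40,"ty": -2.5,"tz": 0,"ax": 0,"ay": 0,"az": 0,"claw": 1},
    {"tx": -40,"ty": -2.5,"tz": 0,"ax": 0,"ay": 0,"az": 0,"claw": 1},
    {"tx": -40,"ty": -2.5,"tz": 0,"ax": 0,"ay": 0,"az": 0,"claw": 1},
    {"tx": 0,"ty": 0,"tz": 0,"ax": 0,"ay": 0,"az": 0,"claw": 1},
    {"tx": 0,"ty": 0,"tz": 0,"ax": 0,"ay": 0,"az": 0,"claw": 1},
  ],
  newtons=10,
)

```text
time_s: 1.1
tcp_pos: [0.4348, -0.0149, 0.208]
eef_rot: [-179.9, 0.0, -90.0]
contact_force: [0.6, 0.8, 0.2]
gripper_width: 0.0874
```

Call:
step_arm(
  increments=[
    {"tx": 0,"ty": 0,"tz": -35,"ax": 0,"ay": 0,"az": 0,"claw": 1},
    {"tx": 0,"ty": 0,"tz": -35,"ax": 0,"ay": 0,"az": 0,"claw": 1},
    {"tx": 0,"ty": 0,"tz": -30,"ax": 0,"ay": 0,"az": 0,"claw": 1},
    {"tx": 0,"ty": 0,"tz": -24,"ax": 0,"ay": 0,"az": 0,"claw": 1},
    {"tx": 0,"ty": 0,"tz": 0,"ax": 0,"ay": 0,"az": 0,"claw": 1},
    {"tx": 0,"ty": 0,"tz": 0,"ax": 0,"ay": 0,"az": 0,"claw": -1},
    {"tx": 0,"ty": 0,"tz": 0,"ax": 0,"ay": 0,"az": 0,"claw": -1},
    {"tx": 0,"ty": 0,"tz": 0,"ax": 0,"ay": 0,"az": 0,"claw": -1},
    {"tx": 0,"ty": 0,"tz": 0,"ax": 0,"ay": 0,"az": 0,"claw": -1},
    {"tx": 0,"ty": 0,"tz": 0,"ax": 0,"ay": 0,"az": 0,"claw": -1},
  ],
  newtons=10,
)

```text
time_s: 2.1
tcp_pos: [0.4353, -0.0149, 0.0837]
eef_rot: [-179.9, 0.0, -90.0]
contact_force: [-0.4, -0.3, -0.5]
gripper_width: 0.0533
```

Call:
step_arm(
  increments=[
    {"tx": 0,"ty": 0,"tz": 0,"ax": 0,"ay": 0,"az": 0,"claw": -1},
    {"tx": 0,"ty": 0,"tz": 0,"ax": 0,"ay": 0,"az": 0,"claw": -1},
    {"tx": 0,"ty": 0,"tz": 0,"ax": 0,"ay": 0,"az": 0,"claw": -1},
    {"tx": 0,"ty": 0,"tz": 0,"ax": 0,"ay": 0,"az": 0,"claw": -1},
    {"tx": 0,"ty": 0,"tz": 5,"ax": 0,"ay": 0,"az": 0,"claw": -1},
    {"tx": 0,"ty": 0,"tz": 15,"ax": 0,"ay": 0,"az": 0,"claw": -1},
    {"tx": 0,"ty": 0,"tz": 30,"ax": 0,"ay": 0,"az": 0,"claw": -1},
    {"tx": 0,"ty": 0,"tz": 30,"ax": 0,"ay": 0,"az": 0,"claw": -1},
    {"tx": 0,"ty": 0,"tz": 0,"ax": 0,"ay": 0,"az": 0,"claw": -1},
    {"tx": 0,"ty": 0,"tz": 0,"ax": 0,"ay": 0,"az": 0,"claw": -1},
  ],
  newtons=15,
)

```text
time_s: 3.1
tcp_pos: [0.4353, -0.0148, 0.1638]
eef_rot: [-179.9, 0.1, -90.0]
contact_force: [0.2, 0.4, -0.1]
gripper_width: 0.0002
```

```bash
cat > trays.py <<'E'
# fit trays from initial views: white/raised blobs in the ortho at rim height 7mm
from ortho import *
from scipy.optimize import minimize
T=dict(small=(.447,-.277,0,'c',.036),big=(.646,.128,0,'c',.047),square=(.484,.236,-4.7,'r',.076,.076),rect=(.639,-.120,-60+90,'r',.130,.092))
def contour(t,x,y,a,s=1.):
    if t[3]=='c':
        th=np.linspace(0,2*np.pi,200); P=np.stack([np.cos(th),np.sin(th)],1)*t[4]*s
    else:
        u=np.linspace(-1,1,60); hx,hy=t[4]/2*s,t[5]/2*s
        P=np.vstack([np.c_[u*hx,0*u+hy],np.c_[u*hx,0*u-hy],np.c_[0*u+hx,u*hy],np.c_[0*u-hx,u*hy]])
    c,n=np.cos(np.radians(a)),np.sin(np.radians(a)); return P@np.array([[c,n],[-n,c]])+[x,y]
for n in ['scene','side']:
    c=load(n+'0.npz'); K=np.array([[c['fx'],0,c['cx']],[0,c['fy'],c['cy']],[0,0,1]])
    hsv=cv2.cvtColor(c['image'],cv2.COLOR_BGR2HSV)[...,1].astype(np.float32)  # low saturation = white
    hsv=cv2.GaussianBlur(hsv,(0,0),1)
    def samp(t,p,s):
        P=contour(t,*p,s); P=np.c_[P,np.full(len(P),.005)]
        q=cv2.projectPoints(P,cv2.Rodrigues(c['R'])[0],c['t'],K,c['distortion'])[0].reshape(1,-1,2).astype(np.float32)
        return np.clip(cv2.remap(hsv,q[...,0],q[...,1],cv2.INTER_LINEAR),0,130)
    for k,t in T.items():
        f=lambda v: (samp(t,(t[0]+v[0]/1000,t[1]+v[1]/1000,t[2]+v[2]),.93).mean()-samp(t,(t[0]+v[0]/1000,t[1]+v[1]/1000,t[2]+v[2]),1.07).mean())+(0.01*v[2]**2 if t[3]=='c' else 0)
        o=min((minimize(f,[a,b,0],method='Nelder-Mead',options=dict(initial_simplex=[[a,b,0],[a+3,b,0],[a,b+3,0],[a,b,4]])) for a in(-3,0,3) for b in (-3,0,3)),key=lambda o:o.fun)
        print(n,k,(t[0]*1000+o.x[0]).round(1),(t[1]*1000+o.x[1]).round(1),(t[2]+o.x[2]).round(1),round(o.fun,1))
E
python3 trays.py
```

```text
scene small 445.9 -279.2 1.4 -47.6
scene big 645.7 129.3 0.0 -73.0
scene square 484.5 237.6 -5.9 -57.0
scene rect 638.0 -119.2 28.4 -69.5
side small 446.8 -279.7 -0.4 -58.4
side big 646.3 127.5 0.6 -47.8
side square 484.3 235.1 -6.9 -37.0
side rect 639.0 -119.2 28.6 -63.0
```

The gripper closed on nothing, so I look at what happened.

```bash
python3 lay.py 2; python3 -c "
import numpy as np,cv2
a=np.load('scene2.npz')['image'];b=np.load('wrist2.npz')['image']
cv2.imwrite('pics/v2.png',np.vstack([cv2.resize(a[60:260,180:440],(640,492))[:300*2][:420],cv2.resize(b,(640,400))[200:380]]))"
```

```text
wrist jar 1668 zmed 0.094 rect [435.7 -15.4] [41.  40.6] 65.6 circ [435.6 -15.3] 20.9 mean [435.6 -16.2]
wrist tin 490 zmed 0.0556 rect [434.4 -16.4] [46.  45.8] 63.4 circ [434.6 -16.5] 31.0 mean [432.4 -29.7]
wrist comp 544 zmed 0.0379 rect [441.6 -21.4] [62.  49.1] 15.0 circ [439.1 -14.8] 31.6 mean [451.5 -27.7]
wrist pal 1819 zmed 0.0181 rect [439.4 -12. ] [99.9 61.9] 15.5 circ [439.3 -12.3] 56.6 mean [438.8 -15.1]
scene jar 207 zmed 0.0939 rect [434.5 -13.5] [43.  40.4] 48.3 circ [434.9 -13.4] 22.9 mean [435.9 -11.7]
scene tin 89 zmed 0.0558 rect [433.6 -13.1] [46.8 46.9] 58.8 circ [433.3 -14. ] 32.4 mean [442.1  -1.8]
scene comp 167 zmed 0.0383 rect [443.3  -7.2] [49.7 61.8] 43.4 circ [439.6 -12.5] 32.6 mean [449.5  -2. ]
scene pal 371 zmed 0.018 rect [438.6  -8.2] [102.4  62.3] 15.4 circ [439.   -7.9] 56.6 mean [451.2   4.2]
side jar 217 zmed 0.0941 rect [432.8 -16.5] [41.5 39.6] 81.9 circ [434.2 -16.1] 21.5 mean [432.5 -17.5]
side tin 109 zmed 0.0561 rect [431.8 -18.5] [46.9 45.1] 63.2 circ [430.5 -18.8] 29.4 mean [423.3 -27. ]
side comp 108 zmed 0.0383 rect [433.3 -23.3] [47.  62.1] 64.2 circ [436.5 -16.7] 32.1 mean [433.1 -28.5]
side pal 298 zmed 0.0183 rect [437.  -14.5] [101.6  63. ] 13.0 circ [435.5 -14. ] 55.6 mean [419.4 -23.4]
```

View pics/v2.png

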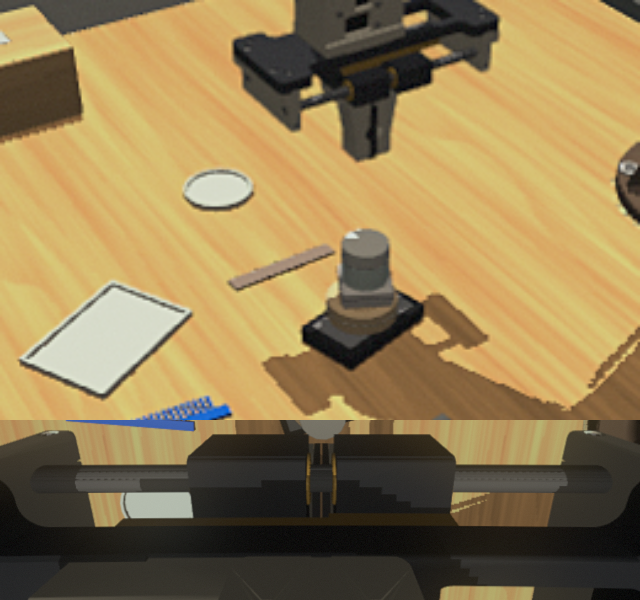

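Run:
```python
from ortho import *
for n in ['scene','side','wrist']:
    c=load(n+'2.npz');K=np.array([[c['fx'],0,c['cx']],[0,c['fy'],c['cy']],[0,0,1]])
    q=cv2.projectPoints(np.array([[.435,-.015,.145],[.435,-.015,.164]]),cv2.Rodrigues(c['R'])[0],c['t'],K,c['distortion'])[0].reshape(-1,2)
    W=pts(c); P=W[(W[...,2]>.13)&(W[...,2]<.175)&(abs(W[...,0]-.435)<.12)&(abs(W[...,1]+.015)<.12)]
    print(n,q.round(1),len(P)); 
    if len(P): print(P.min(0).round(3),P.max(0).round(3),np.median(P,0).round(3))
    P=W[(W[...,2]>.12)&(W[...,2]<.5)&(abs(W[...,0]-.435)<.15)&(abs(W[...,1]+.015)<.15)]
    if len(P): print('low',P[P[:,2]<P[:,2].min()+.015].mean(0).round(3),P[:,2].min().round(3))
    print('cam',(-c['R'].T@c['t']).round(3))
print(r.get_state())
```

```text
scene [[327.2 137.8]
 [327.3 129.9]] 0
low [ 0.439 -0.006  0.191] 0.182
cam [0.899 0.715 0.719]
side [[299.6 202. ]
 [299.3 196. ]] 0
low [ 0.429 -0.022  0.191] 0.182
cam [ 0.014 -0.508  0.841]
wrist [[322.7 216.4]
 [322.9 226. ]] 0
low [ 0.436 -0.025  0.192] 0.183
cam [ 0.436 -0.083  0.341]
{'time_s': 3.25, 'joints': array([ 2.41688767e+01, -5.45427146e-01, -3.17904210e+01, -1.55808199e-02,
       -5.88384231e+01, -2.41696325e+01]), 'qd': array([ 0.09283043,  0.3555426 ,  0.01425519,  0.05068037, -0.07116013,
       -0.03340151]), 'joint_torque': array([ 5.95619087e-03, -2.64503360e+01,  2.69097573e+01,  6.40665203e+00,
        2.04661366e-03,  1.10969277e-04]), 'tcp_pos': array([ 0.4343272 , -0.01521575,  0.16231893]), 'eef_rot': array([ 1.79918441e+02, -2.20013963e-02, -9.00088121e+01]), 'contact_force': array([-0.04144833,  0.12896865,  0.16002065]), 'moment': array([0.02272286, 0.05197769, 0.00273139]), 'gripper_width': 0.0008363621137855179}
```

Run:
```python
from ortho import *
print(r.finger_overhang)
for n in ['scene','side']:
    c=load(n+'0.npz')
    W=pts(c); P=W[(W[...,2]>.12)&(W[...,2]<.5)&(abs(W[...,0]-.675)<.08)&(abs(W[...,1])<.08)]
    lo=P[P[:,2]<P[:,2].min()+.012]; print(P[:,2].min().round(3)); 
    for s in (lo[lo[:,0]>.675],lo[lo[:,0]<.675]): print(s.mean(0).round(3),s.min(0).round(3),s.max(0).round(3))
```

```text
0.019
0.225
[0.727 0.01  0.232] [ 0.718 -0.007  0.226] [0.734 0.015 0.237]
[0.626 0.007 0.232] [ 0.615 -0.01   0.225] [0.631 0.014 0.237]
0.226
[ 0.72  -0.004  0.232] [ 0.715 -0.013  0.226] [0.733 0.01  0.238]
[ 0.617 -0.005  0.233] [ 0.611 -0.013  0.226] [0.63  0.01  0.238]
```

The cameras all put the fingertips 19 mm above the reported TCP height rather than below it (tip z = tcp z + 19 mm). This also explains why the gripper closed just above the jar. I'll plan with tip z = tcp z + 0.019.

Call:
step_arm(
  increments=[
    {"tx": 0,"ty": 0,"tz": 0,"ax": 0,"ay": 0,"az": 0,"claw": 1},
    {"tx": 0,"ty": 0,"tz": 0,"ax": 0,"ay": 0,"az": 0,"claw": 1},
    {"tx": 0,"ty": 0,"tz": -5,"ax": 0,"ay": 0,"az": 0,"claw": 1},
    {"tx": 0,"ty": 0,"tz": -10,"ax": 0,"ay": 0,"az": 0,"claw": 1},
    {"tx": 0,"ty": 0,"tz": -10,"ax": 0,"ay": 0,"az": 0,"claw": 1},
    {"tx": 0,"ty": 0,"tz": -10,"ax": 0,"ay": 0,"az": 0,"claw": 1},
    {"tx": 0,"ty": 0,"tz": -10,"ax": 0,"ay": 0,"az": 0,"claw": 1},
    {"tx": 0,"ty": 0,"tz": -10,"ax": 0,"ay": 0,"az": 0,"claw": 1},
    {"tx": 0,"ty": 0,"tz": -5,"ax": 0,"ay": 0,"az": 0,"claw": 1},
    {"tx": 0,"ty": 0,"tz": 0,"ax": 0,"ay": 0,"az": 0,"claw": 1},
  ],
  newtons=10,
)

```text
time_s: 4.25
tcp_pos: [0.4345, -0.0152, 0.1022]
eef_rot: [179.9, -0.0, -90.0]
contact_force: [0.1, -0.3, 0.8]
gripper_width: 0.0747
```

Call:
step_arm(
  increments=[
    {"tx": 0,"ty": 0,"tz": -10,"ax": 0,"ay": 0,"az": 0,"claw": 1},
    {"tx": 0,"ty": 0,"tz": -20,"ax": 0,"ay": 0,"az": 0,"claw": 1},
    {"tx": 0,"ty": 0,"tz": -17,"ax": 0,"ay": 0,"az": 0,"claw": 1},
    {"tx": 0,"ty": 0,"tz": -10,"ax": 0,"ay": 0,"az": 0,"claw": 1},
    {"tx": 0,"ty": 0,"tz": 0,"ax": 0,"ay": 0,"az": 0,"claw": -1},
    {"tx": 0,"ty": 0,"tz": 0,"ax": 0,"ay": 0,"az": 0,"claw": -1},
    {"tx": 0,"ty": 0,"tz": 0,"ax": 0,"ay": 0,"az": 0,"claw": -1},
    {"tx": 0,"ty": 0,"tz": 0,"ax": 0,"ay": 0,"az": 0,"claw": -1},
    {"tx": 0,"ty": 0,"tz": 0,"ax": 0,"ay": 0,"az": 0,"claw": -1},
    {"tx": 0,"ty": 0,"tz": 0,"ax": 0,"ay": 0,"az": 0,"claw": -1},
    {"tx": 0,"ty": 0,"tz": 0,"ax": 0,"ay": 0,"az": 0,"claw": -1},
    {"tx": 0,"ty": 0,"tz": 0,"ax": 0,"ay": 0,"az": 0,"claw": -1},
  ],
  newtons=10,
)

```text
time_s: 5.45
tcp_pos: [0.4351, -0.015, 0.0463]
eef_rot: [-180.0, 0.0, -90.0]
contact_force: [-1.4, 0.7, 4.4]
gripper_width: 0.0415
```

Call:
step_arm(
  increments=[
    {"tx": 0,"ty": 0,"tz": 5,"ax": 0,"ay": 0,"az": 0,"claw": -1},
    {"tx": 0,"ty": 0,"tz": 15,"ax": 0,"ay": 0,"az": 0,"claw": -1},
    {"tx": 0,"ty": 0,"tz": 25,"ax": 0,"ay": 0,"az": 0,"claw": -1},
    {"tx": 0,"ty": -20,"tz": 5,"ax": 0,"ay": 0,"az": 0,"claw": -1},
    {"tx": 2,"ty": -35,"tz": 0,"ax": 0,"ay": 0,"az": 0,"claw": -1},
    {"tx": 2,"ty": -40,"tz": 0,"ax": 0,"ay": 0,"az": 0,"claw": -1},
    {"tx": 2,"ty": -40,"tz": 0,"ax": 0,"ay": 0,"az": 0,"claw": -1},
    {"tx": 2,"ty": -40,"tz": 0,"ax": 0,"ay": 0,"az": 0,"claw": -1},
    {"tx": 2,"ty": -40,"tz": 0,"ax": 0,"ay": 0,"az": 0,"claw": -1},
    {"tx": 1,"ty": -30,"tz": 0,"ax": 0,"ay": 0,"az": 0,"claw": -1},
    {"tx": 0,"ty": -19,"tz": 0,"ax": 0,"ay": 0,"az": 0,"claw": -1},
    {"tx": 0,"ty": 0,"tz": 0,"ax": 0,"ay": 0,"az": 0,"claw": -1},
  ],
  newtons=15,
)

```text
time_s: 6.65
tcp_pos: [0.4456, -0.281, 0.0958]
eef_rot: [180.0, -0.0, -90.2]
contact_force: [-1.0, 0.8, -1.9]
gripper_width: 0.0421
```

```bash
cat > two.py <<'E'
from h import *; import sys
tag,us,vs,ud,vd=sys.argv[1],*map(int,sys.argv[2:6])
o=[]
for n,u,v in (('scene',us,vs),('side',ud,vd)):
    c=cap(n); np.savez(f'{n}{tag}.npz',**{k:np.array(x) for k,x in c.items()})
    o.append(cv2.resize(c['image'][max(v-65,0):max(v-65,0)+130,u-65:u+65],(400,400),interpolation=cv2.INTER_CUBIC))
cv2.imwrite(f'pics/{tag}.png',np.hstack(o)); s=r.get_state(); print(s['time_s'],s['tcp_pos'],s['gripper_width'])
E
python3 two.py jar1 268 110 391 290
```

```text
6.75 [ 0.44550044 -0.27913429  0.09585125] 0.04175043353662746
```

View pics/jar1.png

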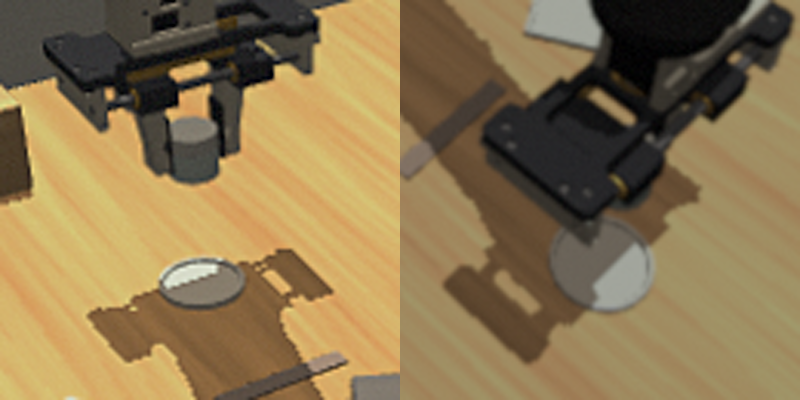

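The jar is held upright over the small tray. Now I lower it.

Call:
step_arm(
  increments=[
    {"tx": 0,"ty": 0,"tz": -30,"ax": 0,"ay": 0,"az": 0,"claw": -1},
    {"tx": 0,"ty": 0,"tz": -30,"ax": 0,"ay": 0,"az": 0,"claw": -1},
    {"tx": 0,"ty": 0,"tz": -20,"ax": 0,"ay": 0,"az": 0,"claw": -1},
    {"tx": 0,"ty": 0,"tz": -12,"ax": 0,"ay": 0,"az": 0,"claw": -1},
    {"tx": 0,"ty": 0,"tz": -5,"ax": 0,"ay": 0,"az": 0,"claw": -1},
    {"tx": 0,"ty": 0,"tz": -2,"ax": 0,"ay": 0,"az": 0,"claw": -1},
    {"tx": 0,"ty": 0,"tz": -2,"ax": 0,"ay": 0,"az": 0,"claw": -1},
    {"tx": 0,"ty": 0,"tz": 0,"ax": 0,"ay": 0,"az": 0,"claw": -1},
  ],
)

```text
time_s: 7.55
tcp_pos: [0.4465, -0.2791, -0.0043]
eef_rot: [-179.9, -0.0, -90.0]
contact_force: [-0.8, 0.6, 0.0]
gripper_width: 0.042
```

Call:
step_arm(
  increments=[
    {"tx": 0,"ty": 0,"tz": -1,"ax": 0,"ay": 0,"az": 0,"claw": -1},
    {"tx": 0,"ty": 0,"tz": -1,"ax": 0,"ay": 0,"az": 0,"claw": -1},
    {"tx": 0,"ty": 0,"tz": 0,"ax": 0,"ay": 0,"az": 0,"claw": -1},
  ],
)

```text
time_s: 7.85
tcp_pos: [0.4463, -0.2791, -0.0067]
eef_rot: [-180.0, -0.0, -90.0]
contact_force: [0.5, 1.1, 0.3]
gripper_width: 0.0415
```

Call:
step_arm(
  increments=[
    {"tx": 0,"ty": 0,"tz": -1,"ax": 0,"ay": 0,"az": 0,"claw": -1},
    {"tx": 0,"ty": 0,"tz": 0,"ax": 0,"ay": 0,"az": 0,"claw": -1},
  ],
)

```text
time_s: 8.05
tcp_pos: [0.4463, -0.2792, -0.0068]
eef_rot: [-180.0, -0.0, -90.0]
contact_force: [-2.9, 3.2, 12.8]
gripper_width: 0.0414
```

Call:
step_arm(
  increments=[
    {"tx": 0,"ty": 0,"tz": 0,"ax": 0,"ay": 0,"az": 0,"claw": 1},
    {"tx": 0,"ty": 0,"tz": 0,"ax": 0,"ay": 0,"az": 0,"claw": 1},
    {"tx": 0,"ty": 0,"tz": 0,"ax": 0,"ay": 0,"az": 0,"claw": 1},
    {"tx": 0,"ty": 0,"tz": 0,"ax": 0,"ay": 0,"az": 0,"claw": 1},
    {"tx": 0,"ty": 0,"tz": 10,"ax": 0,"ay": 0,"az": 0,"claw": 1},
    {"tx": 0,"ty": 0,"tz": 30,"ax": 0,"ay": 0,"az": 0,"claw": 1},
    {"tx": 0,"ty": 0,"tz": 35,"ax": 0,"ay": 0,"az": 0,"claw": 1},
    {"tx": 0,"ty": 0,"tz": 15,"ax": 0,"ay": 0,"az": 0,"claw": 1},
  ],
)

```text
time_s: 8.85
tcp_pos: [0.4475, -0.2796, 0.0858]
eef_rot: [-179.8, -0.1, -90.0]
contact_force: [0.9, 0.5, -0.5]
gripper_width: 0.0875
```

Call:
step_arm(
  increments=[
    {"tx": -1,"ty": 20,"tz": 0,"ax": 0,"ay": 0,"az": -3,"claw": 1},
    {"tx": -2,"ty": 35,"tz": 0,"ax": 0,"ay": 0,"az": -4,"claw": 1},
    {"tx": -2,"ty": 40,"tz": 0,"ax": 0,"ay": 0,"az": -4,"claw": 1},
    {"tx": -2,"ty": 40,"tz": 0,"ax": 0,"ay": 0,"az": -4,"claw": 1},
    {"tx": -2,"ty": 40,"tz": 0,"ax": 0,"ay": 0,"az": -4,"claw": 1},
    {"tx": -2,"ty": 40,"tz": 0,"ax": 0,"ay": 0,"az": -4,"claw": 1},
    {"tx": -1,"ty": 30,"tz": 0,"ax": 0,"ay": 0,"az": -3.5,"claw": 1},
    {"tx": 0,"ty": 18.5,"tz": 0,"ax": 0,"ay": 0,"az": 0,"claw": 1},
    {"tx": 0,"ty": 0,"tz": 0,"ax": 0,"ay": 0,"az": 0,"claw": 1},
  ],
)

```text
time_s: 9.75
tcp_pos: [0.4344, -0.0136, 0.083]
eef_rot: [-179.9, 0.1, -116.3]
contact_force: [0.1, 0.1, 0.8]
gripper_width: 0.0877
```

```bash
python3 lay.py 3 | grep -v jar; python3 two.py jar2 268 130 391 290
```

```text
wrist tin 3583 zmed 0.0559 rect [434.  -16.9] [45.  45.9] 63.5 circ [434.2 -16.5] 30.7 mean [433.6 -17.7]
wrist comp 1030 zmed 0.0379 rect [439.  -15.1] [62.7 62.7] 63.9 circ [437.5 -14.9] 32.9 mean [446.2 -21.3]
wrist pal 2713 zmed 0.018 rect [439.2 -12.9] [99.1 64.5] 16.0 circ [439.  -11.4] 57.1 mean [427.8 -19.8]
scene tin 284 zmed 0.0559 rect [433.8 -13.5] [49.7 44.9] 63.5 circ [434.1 -13.7] 30.7 mean [434.9 -12.4]
scene comp 175 zmed 0.038 rect [443.4  -6.5] [51.1 62.2] 49.1 circ [439.4 -11.1] 32.4 mean [450.7  -2.6]
scene pal 372 zmed 0.0181 rect [438.9  -8.5] [100.9  63.7] 14.6 circ [438.8  -8.7] 56.6 mean [451.9   4.4]
side tin 299 zmed 0.0561 rect [431.8 -17.7] [48.7 45.3] 63.2 circ [431.7 -17.2] 30.8 mean [431.1 -18.3]
side comp 106 zmed 0.0383 rect [433.7 -22.5] [49.8 61.9] 67.1 circ [436.4 -16.5] 32.2 mean [433.2 -27.4]
side pal 301 zmed 0.0182 rect [437.8 -14.2] [102.4  63.1] 14.5 circ [437.8 -11.6] 57.3 mean [421.5 -21.9]
10.0 [ 0.43390832 -0.01612357  0.08219823] 0.0875305371397617
```

View pics/jar2.png

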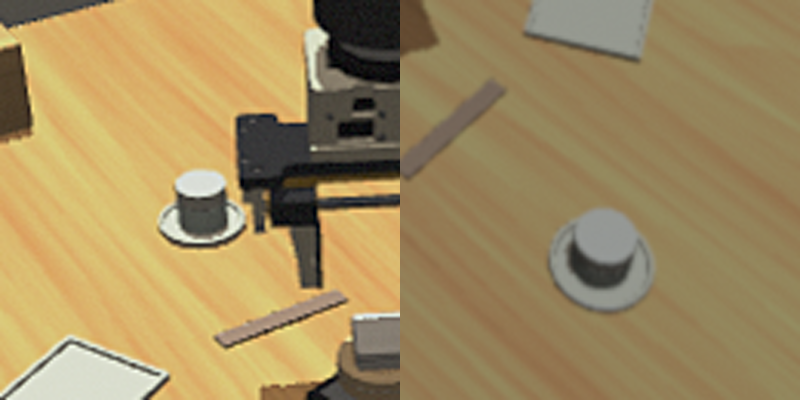

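The jar stands upright in its tray. Next is the tin, whose yaw of 63.5 matches the jaw.

Call:
step_arm(
  increments=[
    {"tx": 0,"ty": 0,"tz": -20,"ax": 0,"ay": 0,"az": 0,"claw": 1},
    {"tx": 0,"ty": 0,"tz": -20,"ax": 0,"ay": 0,"az": 0,"claw": 1},
    {"tx": 0,"ty": 0,"tz": -12,"ax": 0,"ay": 0,"az": 0,"claw": 1},
    {"tx": 0,"ty": 0,"tz": -5.5,"ax": 0,"ay": 0,"az": 0,"claw": 1},
    {"tx": 0,"ty": 0,"tz": 0,"ax": 0,"ay": 0,"az": 0,"claw": -1},
    {"tx": 0,"ty": 0,"tz": 0,"ax": 0,"ay": 0,"az": 0,"claw": -1},
    {"tx": 0,"ty": 0,"tz": 0,"ax": 0,"ay": 0,"az": 0,"claw": -1},
    {"tx": 0,"ty": 0,"tz": 0,"ax": 0,"ay": 0,"az": 0,"claw": -1},
    {"tx": 0,"ty": 0,"tz": 0,"ax": 0,"ay": 0,"az": 0,"claw": -1},
    {"tx": 0,"ty": 0,"tz": 0,"ax": 0,"ay": 0,"az": 0,"claw": -1},
    {"tx": 0,"ty": 0,"tz": 0,"ax": 0,"ay": 0,"az": 0,"claw": -1},
    {"tx": 0,"ty": 0,"tz": 0,"ax": 0,"ay": 0,"az": 0,"claw": -1},
  ],
  newtons=10,
)

```text
time_s: 11.2
tcp_pos: [0.4341, -0.0154, 0.0248]
eef_rot: [-180.0, 0.0, -116.5]
contact_force: [-1.3, 0.8, 4.4]
gripper_width: 0.0456
```

Call:
step_arm(
  increments=[
    {"tx": 0,"ty": 0,"tz": 5,"ax": 0,"ay": 0,"az": 0,"claw": -1},
    {"tx": 0,"ty": 0,"tz": 15,"ax": 0,"ay": 0,"az": 0,"claw": -1},
    {"tx": 0,"ty": 0,"tz": 25,"ax": 0,"ay": 0,"az": 0,"claw": -1},
    {"tx": 0,"ty": 0,"tz": 15,"ax": 0,"ay": 0,"az": 0,"claw": -1},
    {"tx": 0,"ty": 0,"tz": 0,"ax": 0,"ay": 0,"az": 0,"claw": -1},
  ],
  newtons=15,
)

```text
time_s: 11.7
tcp_pos: [0.4354, -0.0151, 0.0866]
eef_rot: [-179.8, 0.2, -116.5]
contact_force: [-0.7, -0.6, -0.5]
gripper_width: 0.046
```

Run:
```python
from ortho import *
o=[]
for n in ['scene','side']:
    c=cap(n); a=ortho(c,.006,.434,.534,.186,.286,.25); o.append(a)
    L=cv2.createLineSegmentDetector().detect(cv2.GaussianBlur(cv2.cvtColor(a,cv2.COLOR_BGR2GRAY),(0,0),2))[0][:,0]
    for l in L:
        d=l[2:]-l[:2]; ln=np.hypot(*d)
        if ln>120:
            ang=np.degrees(np.arctan2(d[1],d[0])); ang=(ang+45)%90-45
            m=(l[:2]+l[2:])/2; print(n,'len mm',ln.round()/4,'yaw',-ang.round(2),'mid xy',(534-m[1]/4).round(1),(286-m[0]/4).round(1))
cv2.imwrite('pics/sq.png',np.hstack(o))
```

```text
scene len mm 62.0 yaw -6.22 mid xy 479.8 274.5
scene len mm 73.0 yaw -6.2 mid xy 521.0 231.6
scene len mm 36.0 yaw -6.16 mid xy 496.0 200.0
scene len mm 40.0 yaw -5.76 mid xy 523.2 217.0
scene len mm 67.0 yaw -6.1 mid xy 448.9 239.7
```

View pics/sq.png

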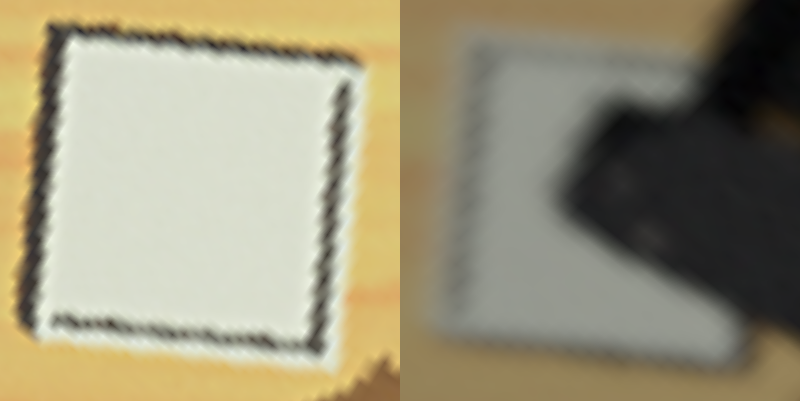

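Call:
step_arm(
  increments=[
    {"tx": 4,"ty": 20,"tz": 0,"ax": 0,"ay": 0,"az": 2.4,"claw": -1},
    {"tx": 7,"ty": 35,"tz": 0,"ax": 0,"ay": 0,"az": 3,"claw": -1},
    {"tx": 8,"ty": 40,"tz": 0,"ax": 0,"ay": 0,"az": 3,"claw": -1},
    {"tx": 8,"ty": 40,"tz": 0,"ax": 0,"ay": 0,"az": 3,"claw": -1},
    {"tx": 8,"ty": 40,"tz": 0,"ax": 0,"ay": 0,"az": 3,"claw": -1},
    {"tx": 7,"ty": 37,"tz": 0,"ax": 0,"ay": 0,"az": 3,"claw": -1},
    {"tx": 5,"ty": 25,"tz": 0,"ax": 0,"ay": 0,"az": 3,"claw": -1},
    {"tx": 3,"ty": 15,"tz": 0,"ax": 0,"ay": 0,"az": 0,"claw": -1},
    {"tx": 0,"ty": 0,"tz": 0,"ax": 0,"ay": 0,"az": 0,"claw": -1},
    {"tx": 0,"ty": 0,"tz": 0,"ax": 0,"ay": 0,"az": 0,"claw": -1},
  ],
)

```text
time_s: 12.8
tcp_pos: [0.4832, 0.2356, 0.0836]
eef_rot: [179.9, -0.1, -96.2]
contact_force: [0.4, -1.5, -0.7]
gripper_width: 0.0459
```

Call:
step_arm(
  increments=[
    {"tx": 0,"ty": 1,"tz": -25,"ax": 0,"ay": 0,"az": 0,"claw": -1},
    {"tx": 0,"ty": 0,"tz": -30,"ax": 0,"ay": 0,"az": 0,"claw": -1},
    {"tx": 0,"ty": 0,"tz": -20,"ax": 0,"ay": 0,"az": 0,"claw": -1},
    {"tx": 0,"ty": 0,"tz": -10,"ax": 0,"ay": 0,"az": 0,"claw": -1},
    {"tx": 0,"ty": 0,"tz": -5,"ax": 0,"ay": 0,"az": 0,"claw": -1},
    {"tx": 0,"ty": 0,"tz": -2,"ax": 0,"ay": 0,"az": 0,"claw": -1},
    {"tx": 0,"ty": 0,"tz": -1,"ax": 0,"ay": 0,"az": 0,"claw": -1},
    {"tx": 0,"ty": 0,"tz": 0,"ax": 0,"ay": 0,"az": 0,"claw": -1},
  ],
)

```text
time_s: 13.6
tcp_pos: [0.4844, 0.2378, -0.0077]
eef_rot: [-180.0, 0.1, -96.1]
contact_force: [-0.1, -1.0, -0.1]
gripper_width: 0.0457
```

Call:
step_arm(
  increments=[
    {"tx": 0,"ty": 0,"tz": -1,"ax": 0,"ay": 0,"az": 0,"claw": -1},
    {"tx": 0,"ty": 0,"tz": 0,"ax": 0,"ay": 0,"az": 0,"claw": -1},
  ],
)

```text
time_s: 13.8
tcp_pos: [0.4841, 0.2377, -0.0091]
eef_rot: [-180.0, 0.0, -96.1]
contact_force: [0.2, -0.6, -2.3]
gripper_width: 0.0459
```

Call:
step_arm(
  increments=[
    {"tx": 0,"ty": 0,"tz": -1,"ax": 0,"ay": 0,"az": 0,"claw": -1},
    {"tx": 0,"ty": 0,"tz": 0,"ax": 0,"ay": 0,"az": 0,"claw": -1},
  ],
)

```text
time_s: 14.0
tcp_pos: [0.4841, 0.2377, -0.0101]
eef_rot: [-180.0, 0.0, -96.1]
contact_force: [-0.3, -0.1, 2.4]
gripper_width: 0.0459
```

Call:
step_arm(
  increments=[
    {"tx": 0,"ty": 0,"tz": -0.6,"ax": 0,"ay": 0,"az": 0,"claw": -1},
    {"tx": 0,"ty": 0,"tz": 0,"ax": 0,"ay": 0,"az": 0,"claw": -1},
  ],
)

```text
time_s: 14.2
tcp_pos: [0.4841, 0.2377, -0.0102]
eef_rot: [-180.0, 0.0, -96.1]
contact_force: [-3.3, -0.7, 9.9]
gripper_width: 0.0457
```

Call:
step_arm(
  increments=[
    {"tx": 0,"ty": 0,"tz": 0,"ax": 0,"ay": 0,"az": 0,"claw": 0.5},
    {"tx": 0,"ty": 0,"tz": 0,"ax": 0,"ay": 0,"az": 0,"claw": 0.5},
    {"tx": 0,"ty": 0,"tz": 0,"ax": 0,"ay": 0,"az": 0,"claw": 0.5},
    {"tx": 0,"ty": 0,"tz": 0,"ax": 0,"ay": 0,"az": 0,"claw": 0.5},
    {"tx": 0,"ty": 0,"tz": 10,"ax": 0,"ay": 0,"az": 0,"claw": 1},
    {"tx": 0,"ty": 0,"tz": 30,"ax": 0,"ay": 0,"az": 0,"claw": 1},
    {"tx": 0,"ty": 0,"tz": 35,"ax": 0,"ay": 0,"az": 0,"claw": 1},
    {"tx": 0,"ty": 0,"tz": 10,"ax": 0,"ay": 0,"az": 0,"claw": 1},
  ],
)

```text
time_s: 15.0
tcp_pos: [0.4858, 0.2389, 0.0782]
eef_rot: [-179.8, 0.2, -96.1]
contact_force: [1.0, 0.1, 0.4]
gripper_width: 0.0868
```

Call:
step_arm(
  increments=[
    {"tx": -4,"ty": -20,"tz": 0,"ax": 0,"ay": 0,"az": 0,"claw": 1},
    {"tx": -7,"ty": -35,"tz": 0,"ax": 0,"ay": 0,"az": 0,"claw": 1},
    {"tx": -8,"ty": -40,"tz": 0,"ax": 0,"ay": 0,"az": 0,"claw": 1},
    {"tx": -7,"ty": -40,"tz": 0,"ax": 0,"ay": 0,"az": 0,"claw": 1},
    {"tx": -7,"ty": -40,"tz": 0,"ax": 0,"ay": 0,"az": 0,"claw": 1},
    {"tx": -6,"ty": -37,"tz": 0,"ax": 0,"ay": 0,"az": 0,"claw": 1},
    {"tx": -4,"ty": -25,"tz": 0,"ax": 0,"ay": 0,"az": 0,"claw": 1},
    {"tx": -3,"ty": -15,"tz": 0,"ax": 0,"ay": 0,"az": 0,"claw": 1},
    {"tx": 0,"ty": 0,"tz": 0,"ax": 0,"ay": 0,"az": 0,"claw": 1},
    {"tx": 0,"ty": 0,"tz": 0,"ax": 0,"ay": 0,"az": 0,"claw": 1},
  ],
)

```text
time_s: 16.0
tcp_pos: [0.4376, -0.0149, 0.0739]
eef_rot: [180.0, -0.0, -96.2]
contact_force: [0.7, 1.0, 0.2]
gripper_width: 0.0877
```

```bash
python3 lay.py 4 | grep -v -e jar -e tin; python3 two.py tin2 377 275 254 180
python3 - <<'E'
from ortho import *
for n in ['scene','side']:
    W=pts(load(n+'tin2.npz')); P=W[(abs(W[...,0]-.484)<.05)&(abs(W[...,1]-.237)<.05)]
    q=P[abs(P[:,2]-.021)<.003]; print(n,len(q),q[:,2].mean(),cv2.minAreaRect((q[:,:2]*1000).astype(np.float32)))
E
```

```text
wrist comp 4959 zmed 0.0382 rect [438.7 -16.3] [59.8 62.9] 83.1 circ [439.2 -14.7] 31.8 mean [438.9 -16.6]
wrist pal 3078 zmed 0.0181 rect [439.7 -13.5] [100.  64.] 15.2 circ [439.7 -12.7] 56.5 mean [434.1 -18.9]
scene comp 422 zmed 0.0382 rect [438.7 -12.4] [62.6 61.5] 50.8 circ [438.4 -12.2] 32.7 mean [439.5 -11.1]
scene pal 378 zmed 0.018 rect [438.4  -8.7] [101.8  63.7] 15.2 circ [439.1  -8.4] 56.1 mean [451.5   4.3]
side comp 423 zmed 0.0384 rect [437.1 -17. ] [61.9 62.7] 4.1 circ [437.3 -16.1] 32.5 mean [436.  -16.3]
side pal 325 zmed 0.0182 rect [437.6 -14.2] [101.8  63.5] 15.9 circ [436.8 -11.6] 57.3 mean [423.7 -20.3]
16.25 [ 0.43810323 -0.01392025  0.07389451] 0.087705103004384
scene 477 0.02112189451999402 ((483.415283203125, 239.1385040283203), (47.033226013183594, 46.285789489746094), 84.84542083740234)
side 194 0.0212055912846978 ((482.34954833984375, 234.83689880371094), (48.56840133666992, 45.1491813659668), 84.05487060546875)
```

View pics/tin2.png

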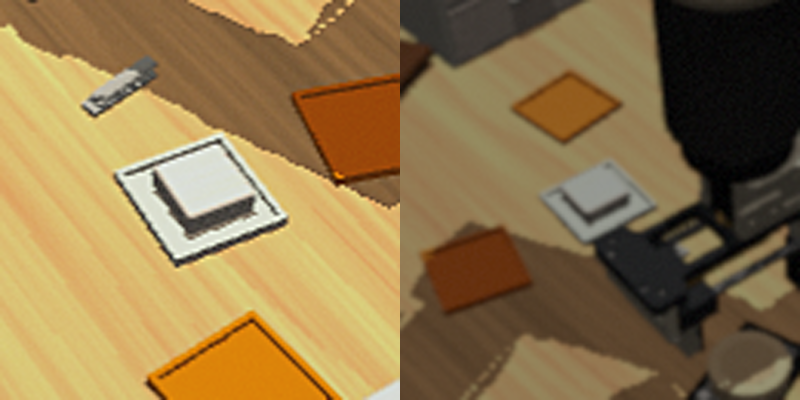

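The tin lies flat with its top at 21 mm, aligned to the tray. Now the compact.

Call:
step_arm(
  increments=[
    {"tx": 0,"ty": 0,"tz": -20,"ax": 0,"ay": 0,"az": 0,"claw": 1},
    {"tx": 0,"ty": 0,"tz": -20,"ax": 0,"ay": 0,"az": 0,"claw": 1},
    {"tx": 0,"ty": 0,"tz": -15,"ax": 0,"ay": 0,"az": 0,"claw": 1},
    {"tx": 0,"ty": 0,"tz": -10,"ax": 0,"ay": 0,"az": 0,"claw": 1},
    {"tx": 0,"ty": 0,"tz": -4,"ax": 0,"ay": 0,"az": 0,"claw": 1},
    {"tx": 0,"ty": 0,"tz": 0,"ax": 0,"ay": 0,"az": 0,"claw": -1},
    {"tx": 0,"ty": 0,"tz": 0,"ax": 0,"ay": 0,"az": 0,"claw": -1},
    {"tx": 0,"ty": 0,"tz": 0,"ax": 0,"ay": 0,"az": 0,"claw": -1},
    {"tx": 0,"ty": 0,"tz": 0,"ax": 0,"ay": 0,"az": 0,"claw": -1},
    {"tx": 0,"ty": 0,"tz": 0,"ax": 0,"ay": 0,"az": 0,"claw": -1},
    {"tx": 0,"ty": 0,"tz": 0,"ax": 0,"ay": 0,"az": 0,"claw": -1},
  ],
  newtons=10,
)

```text
time_s: 17.35
tcp_pos: [0.4384, -0.0144, 0.0055]
eef_rot: [-179.9, 0.0, -96.1]
contact_force: [-1.7, 1.7, 5.3]
gripper_width: 0.0635
```

Call:
step_arm(
  increments=[
    {"tx": 0,"ty": 0,"tz": 5,"ax": 0,"ay": 0,"az": 0,"claw": -1},
    {"tx": 0,"ty": 0,"tz": 15,"ax": 0,"ay": 0,"az": 0,"claw": -1},
    {"tx": 0,"ty": 0,"tz": 25,"ax": 0,"ay": 0,"az": 0,"claw": -1},
    {"tx": 10,"ty": 7,"tz": 15,"ax": 0,"ay": 0,"az": 0,"claw": -1},
    {"tx": 28,"ty": 19,"tz": 0,"ax": 0,"ay": 0,"az": 0,"claw": -1},
    {"tx": 32,"ty": 22,"tz": 0,"ax": 0,"ay": 0,"az": 0,"claw": -1},
    {"tx": 32,"ty": 22,"tz": 0,"ax": 0,"ay": 0,"az": 0,"claw": -1},
    {"tx": 32,"ty": 22,"tz": 0,"ax": 0,"ay": 0,"az": 0,"claw": -1},
    {"tx": 32,"ty": 22,"tz": 0,"ax": 0,"ay": 0,"az": 0,"claw": -1},
    {"tx": 26,"ty": 18,"tz": 0,"ax": 0,"ay": 0,"az": 0,"claw": -1},
    {"tx": 16,"ty": 11,"tz": 0,"ax": 0,"ay": 0,"az": 0,"claw": -1},
    {"tx": 0,"ty": 0,"tz": 0,"ax": 0,"ay": 0,"az": 0,"claw": -1},
  ],
  newtons=15,
)

```text
time_s: 18.55
tcp_pos: [0.6475, 0.1297, 0.0642]
eef_rot: [180.0, -0.0, -96.1]
contact_force: [-0.5, -0.5, -0.7]
gripper_width: 0.0637
```

Call:
step_arm(
  increments=[
    {"tx": 0,"ty": 0,"tz": -20,"ax": 0,"ay": 0,"az": 0,"claw": -1},
    {"tx": 0,"ty": 0,"tz": -25,"ax": 0,"ay": 0,"az": 0,"claw": -1},
    {"tx": 0,"ty": 0,"tz": -12,"ax": 0,"ay": 0,"az": 0,"claw": -1},
    {"tx": 0,"ty": 0,"tz": 0,"ax": 0,"ay": 0,"az": 0,"claw": -1},
    {"tx": 0,"ty": 0,"tz": 0,"ax": 0,"ay": 0,"az": 0,"claw": -1},
  ],
)

```text
time_s: 19.05
tcp_pos: [0.6461, 0.1283, 0.0086]
eef_rot: [-180.0, -0.0, -96.1]
contact_force: [0.9, -0.9, -0.6]
gripper_width: 0.0633
```

Base is now about 21 mm up; lower the rest gently.

Call:
step_arm(
  increments=[
    {"tx": 0,"ty": 0,"tz": -8,"ax": 0,"ay": 0,"az": 0,"claw": -1},
    {"tx": 0,"ty": 0,"tz": -5,"ax": 0,"ay": 0,"az": 0,"claw": -1},
    {"tx": 0,"ty": 0,"tz": -2,"ax": 0,"ay": 0,"az": 0,"claw": -1},
    {"tx": 0,"ty": 0,"tz": -1,"ax": 0,"ay": 0,"az": 0,"claw": -1},
    {"tx": 0,"ty": 0,"tz": 0,"ax": 0,"ay": 0,"az": 0,"claw": -1},
  ],
)

```text
time_s: 19.55
tcp_pos: [0.6459, 0.1285, -0.0081]
eef_rot: [180.0, -0.0, -96.1]
contact_force: [0.1, -0.2, 0.0]
gripper_width: 0.0636
```

Call:
step_arm(
  increments=[
    {"tx": 0,"ty": 0,"tz": -1,"ax": 0,"ay": 0,"az": 0,"claw": -1},
    {"tx": 0,"ty": 0,"tz": 0,"ax": 0,"ay": 0,"az": 0,"claw": -1},
  ],
)

```text
time_s: 19.75
tcp_pos: [0.646, 0.1285, -0.009]
eef_rot: [-180.0, 0.0, -96.1]
contact_force: [-0.9, -0.2, -0.4]
gripper_width: 0.0632
```

Call:
step_arm(
  increments=[
    {"tx": 0,"ty": 0,"tz": -1,"ax": 0,"ay": 0,"az": 0,"claw": -1},
    {"tx": 0,"ty": 0,"tz": 0,"ax": 0,"ay": 0,"az": 0,"claw": -1},
  ],
)

```text
time_s: 19.95
tcp_pos: [0.6461, 0.1286, -0.0094]
eef_rot: [-180.0, 0.0, -96.1]
contact_force: [-1.8, -0.1, 4.1]
gripper_width: 0.0634
```

Call:
step_arm(
  increments=[
    {"tx": 0,"ty": 0,"tz": 0,"ax": 0,"ay": 0,"az": 0,"claw": 0.75},
    {"tx": 0,"ty": 0,"tz": 0,"ax": 0,"ay": 0,"az": 0,"claw": 0.75},
    {"tx": 0,"ty": 0,"tz": 0,"ax": 0,"ay": 0,"az": 0,"claw": 0.75},
    {"tx": 0,"ty": 0,"tz": 10,"ax": 0,"ay": 0,"az": 0,"claw": 1},
    {"tx": 0,"ty": 0,"tz": 30,"ax": 0,"ay": 0,"az": 0,"claw": 1},
    {"tx": 0,"ty": 0,"tz": 30,"ax": 0,"ay": 0,"az": 0,"claw": 1},
    {"tx": 0,"ty": 0,"tz": 0,"ax": 0,"ay": 0,"az": 0,"claw": 1},
  ],
)

```text
time_s: 20.65
tcp_pos: [0.6491, 0.1296, 0.0655]
eef_rot: [-179.6, 0.2, -96.0]
contact_force: [1.0, -0.4, 0.4]
gripper_width: 0.0876
```

Call:
step_arm(
  increments=[
    {"tx": -12,"ty": -8,"tz": 0,"ax": 0,"ay": 0,"az": -7,"claw": 1},
    {"tx": -22,"ty": -15,"tz": 0,"ax": 0,"ay": 0,"az": -7,"claw": 1},
    {"tx": -22,"ty": -15,"tz": 0,"ax": 0,"ay": 0,"az": -7,"claw": 1},
    {"tx": -22,"ty": -15,"tz": 0,"ax": 0,"ay": 0,"az": -7,"claw": 1},
    {"tx": -22,"ty": -15,"tz": 0,"ax": 0,"ay": 0,"az": -7,"claw": 1},
    {"tx": -22,"ty": -15,"tz": 0,"ax": 0,"ay": 0,"az": -7,"claw": 1},
    {"tx": -22,"ty": -15,"tz": 0,"ax": 0,"ay": 0,"az": -7,"claw": 1},
    {"tx": -22,"ty": -15,"tz": 0,"ax": 0,"ay": 0,"az": -7,"claw": 1},
    {"tx": -22,"ty": -15,"tz": 0,"ax": 0,"ay": 0,"az": -7,"claw": 1},
    {"tx": -19,"ty": -13,"tz": 0,"ax": 0,"ay": 0,"az": -5.4,"claw": 1},
    {"tx": 0,"ty": 0,"tz": 0,"ax": 0,"ay": 0,"az": 0,"claw": 1},
    {"tx": 0,"ty": 0,"tz": 0,"ax": 0,"ay": 0,"az": 0,"claw": 1},
  ],
)

```text
time_s: 21.85
tcp_pos: [0.4394, -0.0125, 0.0606]
eef_rot: [180.0, 0.1, -164.4]
contact_force: [0.4, -0.4, 0.3]
gripper_width: 0.0876
```

```bash
python3 lay.py 5 | grep pal; python3 two.py comp2 273 270 322 172
python3 - <<'E'
from ortho import *
for n in ['scene','side']:
    c=load(n+'comp2.npz')
    W=pts(c); P=W[(abs(W[...,0]-.646)<.06)&(abs(W[...,1]-.128)<.06)]
    q=P[abs(P[:,2]-.023)<.003]; print(n,len(q),q[:,2].mean(),cv2.minEnclosingCircle((q[:,:2]*1000).astype(np.float32)))
    a=ortho(c,.006,.559,.719,-.2,-.04,.25)
    L=cv2.createLineSegmentDetector().detect(cv2.GaussianBlur(cv2.cvtColor(a,cv2.COLOR_BGR2GRAY),(0,0),2))[0][:,0]
    for l in L:
        d=l[2:]-l[:2]; ln=np.hypot(*d)
        if ln>200:
            ang=-np.degrees(np.arctan2(d[1],d[0]))%90
            m=(l[:2]+l[2:])/2; print(n,ln.round()/4,ang.round(2),'mid',(719-m[1]/4).round(1),(-40-m[0]/4).round(1))
print(r.get_state()['joints'].round(1))
E
```

```text
wrist pal 7978 zmed 0.0182 rect [430.8 -14. ] [83.  61.9] 16.1 circ [431.  -13.2] 50.7 mean [428.7 -14.5]
scene pal 802 zmed 0.0183 rect [438.8  -9.7] [101.7  63.9] 16.3 circ [438.2  -8.1] 57.4 mean [441.1  -7. ]
side pal 777 zmed 0.0185 rect [436.8 -13.4] [101.7  61.6] 15.8 circ [435.9 -10.7] 55.6 mean [433.3 -14.1]
22.1 [ 0.43954289 -0.01214212  0.05991329] 0.08771245522981841
scene 696 0.023167052556921985 ((645.9588012695312, 130.7650909423828), 32.60386657714844)
scene 126.75 28.63 mid 615.5 -79.6
scene 61.0 29.6 mid 588.1 -88.2
side 79 0.023499846044228834 ((648.88330078125, 123.80366516113281), 30.937759399414062)Traceback (most recent call last):
  File "<stdin>", line 7, in <module>
TypeError: 'NoneType' object is not subscriptable
```

View pics/comp2.png

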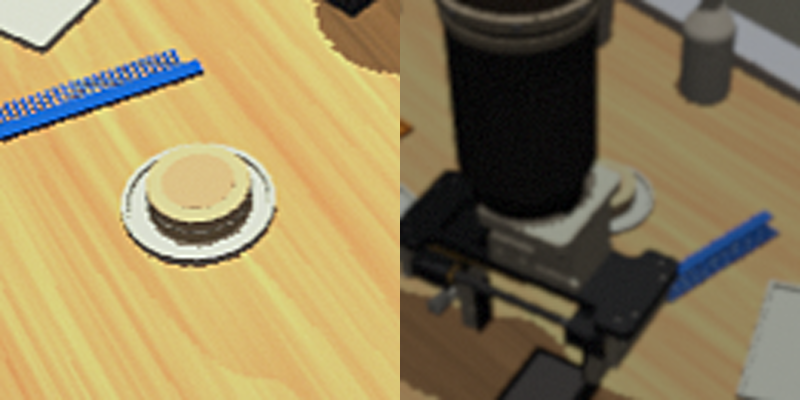

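The compact is flat in the big tray. Now the palette, yaw about 16, with the jaw along its width.

Call:
step_arm(
  increments=[
    {"tx": 0,"ty": 0,"tz": -20,"ax": 0,"ay": 0,"az": 0.4,"claw": 1},
    {"tx": 0,"ty": 0,"tz": -20,"ax": 0,"ay": 0,"az": 0,"claw": 1},
    {"tx": 0,"ty": 0,"tz": -18,"ax": 0,"ay": 0,"az": 0,"claw": 1},
    {"tx": 0,"ty": 0,"tz": -10,"ax": 0,"ay": 0,"az": 0,"claw": 1},
    {"tx": 0,"ty": 0,"tz": -4,"ax": 0,"ay": 0,"az": 0,"claw": 1},
    {"tx": 0,"ty": 0,"tz": 0,"ax": 0,"ay": 0,"az": 0,"claw": -1},
    {"tx": 0,"ty": 0,"tz": 0,"ax": 0,"ay": 0,"az": 0,"claw": -1},
    {"tx": 0,"ty": 0,"tz": 0,"ax": 0,"ay": 0,"az": 0,"claw": -1},
    {"tx": 0,"ty": 0,"tz": 0,"ax": 0,"ay": 0,"az": 0,"claw": -1},
    {"tx": 0,"ty": 0,"tz": 0,"ax": 0,"ay": 0,"az": 0,"claw": -1},
    {"tx": 0,"ty": 0,"tz": 0,"ax": 0,"ay": 0,"az": 0,"claw": -1},
  ],
  newtons=15,
)

```text
time_s: 23.2
tcp_pos: [0.4395, -0.0123, -0.0114]
eef_rot: [180.0, 0.1, -164.1]
contact_force: [-1.4, 0.2, 6.6]
gripper_width: 0.0616
```

Call:
step_arm(
  increments=[
    {"tx": 0,"ty": 0,"tz": 5,"ax": 0,"ay": 0,"az": 0,"claw": -1},
    {"tx": 0,"ty": 0,"tz": 15,"ax": 0,"ay": 0,"az": 0,"claw": -1},
    {"tx": 0,"ty": 0,"tz": 25,"ax": 0,"ay": 0,"az": 0,"claw": -1},
    {"tx": 10,"ty": -5,"tz": 10,"ax": 0,"ay": 0,"az": 0,"claw": -1},
    {"tx": 26,"ty": -14,"tz": 0,"ax": 0,"ay": 0,"az": 2,"claw": -1},
    {"tx": 30,"ty": -16,"tz": 0,"ax": 0,"ay": 0,"az": 2.6,"claw": -1},
    {"tx": 30,"ty": -16,"tz": 0,"ax": 0,"ay": 0,"az": 2,"claw": -1},
    {"tx": 30,"ty": -16,"tz": 0,"ax": 0,"ay": 0,"az": 2,"claw": -1},
    {"tx": 30,"ty": -16,"tz": 0,"ax": 0,"ay": 0,"az": 2,"claw": -1},
    {"tx": 26,"ty": -14,"tz": 0,"ax": 0,"ay": 0,"az": 2,"claw": -1},
    {"tx": 17,"ty": -10,"tz": 0,"ax": 0,"ay": 0,"az": 0,"claw": -1},
    {"tx": 0,"ty": 0,"tz": 0,"ax": 0,"ay": 0,"az": 0,"claw": -1},
  ],
  newtons=20,
)

```text
time_s: 24.4
tcp_pos: [0.6395, -0.1209, 0.0424]
eef_rot: [-180.0, -0.0, -151.6]
contact_force: [-0.2, 0.7, -1.4]
gripper_width: 0.0616
```

Call:
step_arm(
  increments=[
    {"tx": 0,"ty": 0,"tz": -15,"ax": 0,"ay": 0,"az": 0,"claw": -1},
    {"tx": 0,"ty": 0,"tz": -15,"ax": 0,"ay": 0,"az": 0,"claw": -1},
    {"tx": 0,"ty": 0,"tz": -5,"ax": 0,"ay": 0,"az": 0,"claw": -1},
    {"tx": 0,"ty": 0,"tz": 0,"ax": 0,"ay": 0,"az": 0,"claw": -1},
  ],
)

```text
time_s: 24.8
tcp_pos: [0.6364, -0.1192, 0.0063]
eef_rot: [179.9, -0.2, -151.5]
contact_force: [0.5, 0.0, -0.6]
gripper_width: 0.0619
```

```bash
python3 two.py pal1 223 190 390 221
```

```text
24.9 [ 0.63783934 -0.11928178  0.00794344] 0.06195889107491578
```

View pics/pal1.png

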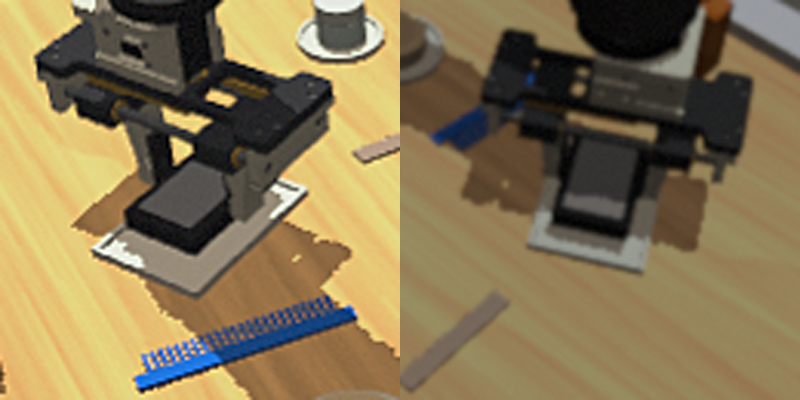

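The palette is over its tray and level. Now I lower it.

Call:
step_arm(
  increments=[
    {"tx": 0,"ty": 0,"tz": -6,"ax": 0,"ay": 0,"az": 0,"claw": -1},
    {"tx": 0,"ty": 0,"tz": -5,"ax": 0,"ay": 0,"az": 0,"claw": -1},
    {"tx": 0,"ty": 0,"tz": -2,"ax": 0,"ay": 0,"az": 0,"claw": -1},
    {"tx": 0,"ty": 0,"tz": -1,"ax": 0,"ay": 0,"az": 0,"claw": -1},
    {"tx": 0,"ty": 0,"tz": 0,"ax": 0,"ay": 0,"az": 0,"claw": -1},
  ],
)

```text
time_s: 25.4
tcp_pos: [0.6379, -0.1195, -0.0062]
eef_rot: [180.0, -0.0, -151.5]
contact_force: [0.1, -0.7, -1.1]
gripper_width: 0.0615
```

Call:
step_arm(
  increments=[
    {"tx": 0,"ty": 0,"tz": -1,"ax": 0,"ay": 0,"az": 0,"claw": -1},
    {"tx": 0,"ty": 0,"tz": 0,"ax": 0,"ay": 0,"az": 0,"claw": -1},
  ],
)

```text
time_s: 25.6
tcp_pos: [0.638, -0.1195, -0.007]
eef_rot: [-180.0, 0.0, -151.5]
contact_force: [-0.2, -0.4, -1.2]
gripper_width: 0.0618
```

Call:
step_arm(
  increments=[
    {"tx": 0,"ty": 0,"tz": -1,"ax": 0,"ay": 0,"az": 0,"claw": -1},
    {"tx": 0,"ty": 0,"tz": 0,"ax": 0,"ay": 0,"az": 0,"claw": -1},
  ],
)

```text
time_s: 25.8
tcp_pos: [0.638, -0.1195, -0.0081]
eef_rot: [180.0, 0.0, -151.5]
contact_force: [1.6, -1.1, -1.0]
gripper_width: 0.0617
```

Call:
step_arm(
  increments=[
    {"tx": 0,"ty": 0,"tz": -0.7,"ax": 0,"ay": 0,"az": 0,"claw": -1},
    {"tx": 0,"ty": 0,"tz": 0,"ax": 0,"ay": 0,"az": 0,"claw": -1},
  ],
)

```text
time_s: 26.0
tcp_pos: [0.638, -0.1195, -0.0083]
eef_rot: [-180.0, 0.0, -151.5]
contact_force: [-1.6, 1.1, 2.9]
gripper_width: 0.0616
```

Call:
step_arm(
  increments=[
    {"tx": 0,"ty": 0,"tz": 0,"ax": 0,"ay": 0,"az": 0,"claw": 0.7},
    {"tx": 0,"ty": 0,"tz": 0,"ax": 0,"ay": 0,"az": 0,"claw": 0.7},
    {"tx": 0,"ty": 0,"tz": 0,"ax": 0,"ay": 0,"az": 0,"claw": 0.7},
    {"tx": 0,"ty": 0,"tz": 10,"ax": 0,"ay": 0,"az": 0,"claw": 0.7},
    {"tx": 0,"ty": 0,"tz": 30,"ax": 0,"ay": 0,"az": 0,"claw": 0.7},
    {"tx": 0,"ty": 0,"tz": 40,"ax": 0,"ay": 0,"az": 0,"claw": 0.7},
    {"tx": 0,"ty": 0,"tz": 40,"ax": 0,"ay": 0,"az": 0,"claw": 0.7},
    {"tx": -30,"ty": 20,"tz": 20,"ax": 0,"ay": 0,"az": 0,"claw": 0.7},
    {"tx": -40,"ty": 20,"tz": 20,"ax": 0,"ay": 0,"az": 0,"claw": 0.7},
    {"tx": -40,"ty": 20,"tz": 0,"ax": 0,"ay": 0,"az": 0,"claw": 0.7},
    {"tx": -40,"ty": 10,"tz": 0,"ax": 0,"ay": 0,"az": 0,"claw": 0.7},
    {"tx": 0,"ty": 0,"tz": 0,"ax": 0,"ay": 0,"az": 0,"claw": 0.7},
  ],
)

```text
time_s: 27.2
tcp_pos: [0.4836, -0.0489, 0.1524]
eef_rot: [179.9, 0.1, -151.4]
contact_force: [0.5, 0.5, 0.1]
gripper_width: 0.0749
```

Run:
```python
from ortho import *
for n in ['scene','side']:
    c=cap(n); cv2.imwrite(f'pics/fin_{n}.png',c['image']); W=pts(c)
    for k,x,y,h,R in [('jar',.446,-.279,.041,.04),('tin',.484,.237,.021,.04),('compact',.646,.128,.023,.045),('palette',.638,-.119,.021,.06)]:
        P=W[np.hypot(W[...,0]-x,W[...,1]-y)<R]; q=P[abs(P[:,2]-h)<.003]
        if len(q)>20:
            A=np.c_[q[:,:2]-q[:,:2].mean(0),np.ones(len(q))]; s=np.linalg.lstsq(A,q[:,2],rcond=None)[0]
            print(n,k,len(q),'z',q[:,2].mean().round(4),'tilt',np.degrees(s[:2]).round(1),[np.round(v,1) for v in cv2.minAreaRect((q[:,:2]*1000).astype(np.float32))])
```

```text
scene jar 121 z 0.0413 tilt [ 1.  -0.1] [array([ 446.5, -276.8]), array([42.4, 39. ]), np.float64(44.0)]
scene tin 463 z 0.0211 tilt [-0.4 -0.2] [array([483.2, 239.3]), array([46.4, 47.4]), np.float64(81.2)]
scene compact 700 z 0.0232 tilt [-0.2 -0.2] [array([646. , 130.6]), array([63.5, 62.9]), np.float64(32.5)]
scene palette 815 z 0.0212 tilt [ 0.  -0.2] [array([ 637.4, -117.7]), array([101.2,  63.9]), np.float64(28.3)]
side jar 277 z 0.0416 tilt [0.1 0.7] [array([ 444.7, -280. ]), array([40.1, 38.9]), np.float64(40.5)]
side tin 188 z 0.0212 tilt [0.2 0.1] [array([482.7, 235.5]), array([49.3, 44.5]), np.float64(84.0)]
side compact 120 z 0.0234 tilt [0.1 0.8] [array([635.9, 120.8]), array([45.7, 61.8]), np.float64(33.7)]
side palette 713 z 0.0214 tilt [-0.1  0.4] [array([ 635.7, -120.9]), array([102.3,  61.5]), np.float64(28.7)]
```

View pics/fin_scene.png

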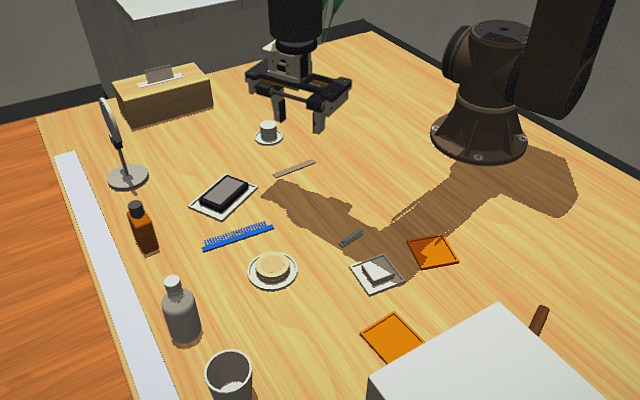

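View pics/fin_side.png

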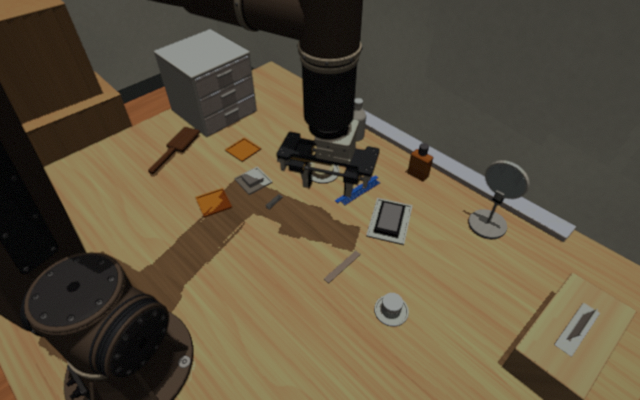

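All four things lie flat in their trays: jar at (268,131) in the scene view, palette (223,193), compact (272,267) and tin (377,271). The comb (237,236) and clipper (350,238) are where they were. I'm handing the job in.

```bash
python3 -c "
from plant import r
print(r.close_job(), r.get_state()['time_s'])"
```

```text
the job is handed in; nothing more can be done
the job is handed in; nothing more can be done
```

I took the stack apart from the top down and set the jar, tin, compact and palette each into its own tray. The job is handed in; about 27 s of the 109 s had passed when I last read the clock.

**Last checks:**
- **Heights:** the tops measured 41, 21, 23 and 21 mm, as they should for things lying flat on the 3 mm tray floors. Tilts came out at 1° or less.
- **Alignment:** the tin was set at the tray's yaw (about -6°). The last camera fits of the tin put it between -6° and -9°. The palette measured about 28.5°, against 28.6° for its tray.
- **Bystanders:** the comb, the clipper and the orange look-alikes look unmoved in the final pictures.

**What failed or disagreed:**
- **First grasp:** the first closing missed above the jar and touched nothing. The cameras showed the fingertips 19 mm above the reported TCP height, not 19 mm below as the text says. I used that corrected height from then on.
- **Camera disagreement:** the two fixed cameras differ by 2–4 mm in y, mostly from their calibration, while the clearance inside the rims is about 11 mm.
- **Compact:** the gripper partly hid the compact from the side camera at the end, so its position there rests on the other camera.

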